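# Zero the angle gauge and hold it flush on the tilted stage

## Task

Check the tilt of the marking stage with the digital angle gauge: first zero the gauge where it stands on the bench by pressing the round key on its top right down for a moment, then pick it up, lean it to the slope and seat its base flush on the stage's tilted face, square to the raised stop bar and with its lower end against that bar. Finish while still gripping the gauge and pressing it firmly but gently onto the face, as for taking the reading. Do not press the key again, do not push the stage off its set tilt, and leave the other things where they lie.

Things in the scene. Friction and masses are not known exactly. Their poses are not given: they have to be found in the camera images.
- gauge_center (a point): Centre (half-way up) of the digital angle gauge: a dark upright block 64 mm long (x), 26 mm thick (y), 62 mm tall (z), 0.24 kg, loose, standing on the bench on its flat light-metal base (lowest 8 mm; the body above is 24 mm thick, with ribbed panels on both broad sides). Take it across the 24 mm, about 36 mm above its base. Display and zero key are on its narrow top. Either end may go to the stop bar.
- gauge_base (a point): centre of the gauge's flat underside, same axes as the gauge: z from the base to the top, x along its 64 mm length. 31 mm below gauge_center.
- zero_key (a joint): travel of the zero key, a round sprung key 14 mm across in the middle of the gauge's top; 0 = out, 0.003 m = fully down; it rests 5.5 mm proud of the top and takes about 3 N to press fully; it springs back when let go.
- key_top (a point): centre of the zero key's top face, 67.5 mm above the gauge's base when out; z points out of the key.
- seat (a point): Point on the stage's tilted face where the centre of the gauge's base belongs: on the middle line, 32 mm up the slope from the stop bar's inner face. x points straight up the slope (away from the stop bar and the robot), y along the bar, z out of the face. The face reaches 80 mm up the slope past this point and 45 mm to either side.
- table_edge (a point): Middle of the upper edge of the tilted face, 80 mm up the slope from seat; axes as seat.
- tilt_table: The stage's hinged light-metal table, 130 mm long up the slope x 90 wide x 12 thick, with tapped holes. A stop bar, 90 mm long, 10 wide, 9 higher than the face, lies across its low end nearest the robot. Origin on the hinge axis, 42 mm down the slope from seat and 16 mm below the face; axes as seat. A slotted quadrant and black clamp knob beside its left edge (y 51 to 77 mm) rise up to 65 mm above the face.
- angle_gauge: the whole gauge; origin at the centre of its underside, same axes.
- hex_key: bystander: hex key, 35 x 100 x 8 mm, lying on the bench; leave alone.
- loupe: bystander: black magnifier, 37 mm across, 33 mm tall, standing on the bench; leave alone.
- tilt_base: The stage's dark base plate, 150 x 134 x 12 mm, fixed on the bench; origin at the centre of its underside, z up, x along the level heading of the slope. Place, heading and tilt (20 to 40 degrees from level) differ each time. The tilt is held by friction of 2.5 Nm about the hinge: a push of about 50 N at the seat shifts it.
Mind the look-alikes: they are no part of the job. Leave any green look-alike of the angle_gauge alone.

How it is judged:
By the outcome, as a careful person would: the job done as asked, in the order asked, and still so for the second after the job is handed in, while the arm keeps its last pose, push and grip.
It also fails if it takes over 40 s, if anything falls off the work surface, if the arm or the gripper's body presses on something with over 40 N, if the wrist force passes 120 N, or if a joint passes its speed limit or range.

## Robot

A 6-joint arm with a two-finger parallel gripper is mounted at the origin on a cart in front of the work surface, level with it; the furniture and walls round the work are solid. World frame = base frame: x ahead of the robot, y to its left, z up, the work surface at z = 0. Lengths are in m, angles in rad, forces in N, time in s.
With the tool pointing down it reaches from about 0.35 to 0.85 m from the base axis. Payload 8.1 kg.
Tool frame: the origin (TCP) lies between the finger pads; the fingertips stand 11 mm ahead of it and the grasp point (between the pads) lies 8 mm behind it (robot.tips_ahead is the distance from the TCP to the fingertips, in m); z points along the fingers, y is the line along which they close (so a half turn about z gives the same grasp; the last joint's range is limited). The gripper opens to 93 mm and grips with 3 to 60 N. Pads are 15 mm wide; open, the fingers measure 128 mm over their backs; the gripper's body (75 mm by 188 mm) begins 65 mm behind the grasp point.
Start: joints at [-1.306, 0.13, 1.488, -0, 1.523, -0.085], TCP at [0.206, -0.564, 0.23] pointing down, gripper open.
Joint ranges: [-2.96, 2.96], [-0.89, 2.26], [0.02, 2.5], [-1.34, 4.48], [0, 2.73], [-2.66, 2.66]. Speed limits (rad/s): [2.39, 2.39, 2.79, 3.14, 3.14, 3.14].

## Interface

Orientations are given as a rotation vector (axis times angle).
In Python, from plant import robot gives the robot as it stands. The module is installed in compiled form; this text tells all that it offers.
- The arm moves only by the tool move_arm, never from a script. Its argument "deltas" is one flat list of numbers, 7 for each row, row after row: the shift along the tool's x, y, z in m, then the turn, a rotation vector about the tool's x, y, z in rad, then the opening, from 0 (shut) to 1 (fully open). A call has 1 to 12 rows; each row is the pose to reach, as a shift and turn from the pose commanded when the call began, along the tool's axes at that moment; what a row does not reach only later rows make up. A row lasts 1/8 s, in which the tool goes at most 62.5 mm and 10.7 degrees, less where a joint would pass 70% of its speed; a pose out of reach is approached as far as the arm can. A call with a gripper value outside its range is refused whole. The fingers move at their own pace and stop on an object; "squeeze" is the grip in N (left out, the last holds). Time passes only in rows, so rows that repeat a pose let the fingers close. It gives the time, the measured TCP pose, the force, the opening and the grip force at its end, in the units of the state.
- robot.read_state(): the state, without advancing time (a new reading comes with each control period).
- robot.read_camera(name): name is "side" or "top" or "wrist"; returns (picture, depth): 420x560x3 uint8, red, green, blue; 420x560 float32, m along the optical axis (not along the pixel's ray), 0 where there is no reading.
- robot.camera_model(name): a dict with "K" (3x3 intrinsics, pixels), "R" (3x3) and "t" (3): a world point X has camera coordinates R X + t; the wrist camera has in their place "tool_from_camera" (4x4, takes a point from camera to tool coordinates, whose origin is the TCP and whose axes are the flange's). Camera axes: x right, y down, z forward; pixel columns grow to the right and rows downward; lengths in m; the calibration is good to about 2 mm. A picture is of the moment at which its call begins: read the wrist's pose just before it. camera_model takes no time and is no camera call.
- robot.close_job(): hands the job in; it is judged then, once.
Trained networks look in the newest picture that a camera, given by its name, has taken for a name from the list of things; names that differ only in an ending like _2 or _b are one class to them, and where a whole thing is asked for, a point or a joint stands for the part that bears it (a point fixed in the world has none). Each returns a list of dicts, best first, with "confidence" (0 to 1); they miss things now and then, are a little off and sometimes report something else, mostly with a low value. They report only what shows in the picture. A call takes as long as a camera call. They do not tell look-alikes from the thing itself.
- robot.recognise(camera, label): "uv" ([column, row] in pixels, amid what is visible of it).
The state is a dict: "t": time; "q": joint angles; "dq": joint speeds; "joint_torque": joint torques, N m; "tool_pos": TCP position; "orientation": TCP orientation; "force": force on the tool from outside, world axes, zero at the start; "wrist_torque": the same for the moment, N m; "opening": finger opening in m; "gripper_force": force on a finger pad.
Only numpy, scipy, OpenCV 4.12 (cv2) and the standard library are available. Lean on these libraries where they do the work, as an engineer would, in place of code of your own. Each camera call takes 0.05 s, during which the arm holds its last target. There are 200 camera calls.

## Working session

There is one attempt and no reset: what is moved stays moved. The work goes in short steps, Python scripts to look and compute and a tool call to move; the robot and the scene stay as the last step left them, time stands still between calls to the robot, and variables do not carry over. Pictures are saved under pics/ and viewed, at most 10 in all, crops included, and the job is handed in when it is done.

Besides the shell and the picture viewer there is one more tool, called in YAML: its name, and indented under it one key for each argument. move_arm: Moves the arm, as the interface text tells. Its arguments: {"type":"object","properties":{"deltas":{"type":"array","items":{"type":"number"}},"squeeze":{"type":"number"}},"required":["deltas"]}

```bash
mkdir -p pics
cat > h.py <<'E'
import numpy as np, cv2
from scipy.spatial.transform import Rotation as Ro
from plant import robot
def cam(n):
    s=robot.read_state(); im,d=robot.read_camera(n); m=robot.camera_model(n)
    if n=='wrist':
        T=np.eye(4);T[:3,:3]=Ro.from_rotvec(s['orientation']).as_matrix();T[:3,3]=s['tool_pos']
        W=T@m['tool_from_camera']
    else:
        W=np.eye(4);W[:3,:3]=m['R'].T;W[:3,3]=-m['R'].T@m['t']
    v,u=np.mgrid[:420,:560]
    p=np.stack([u,v,np.ones_like(u)],-1)@np.linalg.inv(m['K']).T*d[...,None]
    return im,d,p@W[:3,:3].T+W[:3,3]
def save(im,f): cv2.imwrite('pics/'+f,im[...,::-1])
E
python3 - <<'E'
from h import *
ims=[]
for n in ['top','side']:
    im,d,P=cam(n); ims.append(im); save(im,n+'0.png')
    np.savez(n+'0.npz',im=im,d=d,P=P)
    for l in ['angle_gauge','zero_key','tilt_table','hex_key','loupe','tilt_base']:
        for r in robot.recognise(n,l)[:3]:
            u,v=map(int,r['uv']); print(n,l,round(r['confidence'],2),u,v,P[v,u].round(3))
s=robot.read_state();print(s['t'],s['tool_pos'],s['orientation'],s['force'])
E
```

```text
top angle_gauge 0.88 308 241 [ 0.532 -0.367  0.063]
top angle_gauge 0.83 376 237 [ 0.536 -0.499  0.06 ]
top tilt_table 0.91 182 220 [ 0.577 -0.128  0.083]
top hex_key 0.78 304 183 [ 0.656 -0.367  0.006]
top hex_key 0.24 312 242 [ 0.53  -0.375  0.063]
top loupe 0.66 221 137 [ 0.754 -0.196  0.025]
top tilt_base 0.76 190 216 [ 0.583 -0.144  0.089]
top tilt_base 0.43 222 139 [ 0.75  -0.198  0.025]
side angle_gauge 0.92 203 306 [ 0.547 -0.534  0.061]
side angle_gauge 0.84 229 247 [ 0.536 -0.383  0.042]
side angle_gauge 0.19 356 209 [ 0.752 -0.192  0.025]
side zero_key 0.56 232 235 [ 0.54  -0.374  0.066]
side zero_key 0.41 201 291 [ 0.534 -0.51   0.066]
side tilt_table 0.77 283 160 [ 0.578 -0.146  0.086]
side hex_key 0.7 293 265 [ 0.657 -0.366  0.009]
side hex_key 0.55 230 244 [ 0.539 -0.385  0.053]
side loupe 0.73 356 211 [ 0.753 -0.207  0.033]
side tilt_base 0.65 294 178 [ 0.597 -0.111  0.014]
0.7 [ 0.20563755 -0.56369401  0.22967656] [ 3.09359610e+00  5.46630304e-01 -1.57219774e-05] [ 0.3337964   0.6890637  -0.34167542]
```

View pics/top0.png

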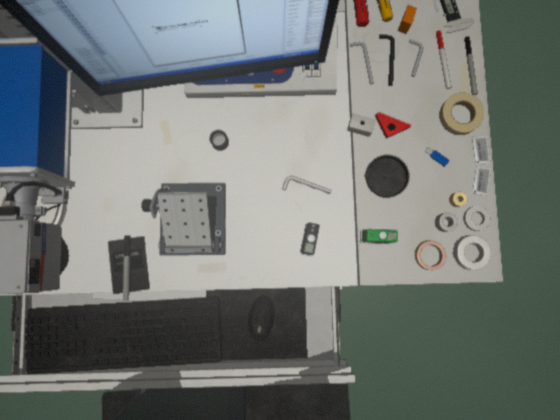

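View pics/side0.png

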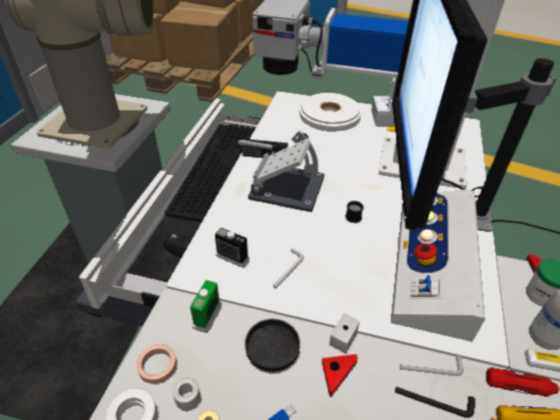

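The top view shows the dark gauge at about (311,239), with its green look-alike at (380,236). The stage is at (190,220), with its clamp knob on the left at (150,205). The side view shows the gauge at (231,245) and the tilted face at (283,160).

```bash
cat > m.py <<'E'
from h import *
def ang(v): return np.degrees(np.arctan2(v[1],v[0]))
def plane(q,it=200,tol=.0025):
    rng=np.random.default_rng(0);best=None
    for _ in range(it):
        a=q[rng.choice(len(q),3,False)];n=np.cross(a[1]-a[0],a[2]-a[0]);l=np.linalg.norm(n)
        if l<1e-9: continue
        n/=l; k=abs((q-a[0])@n)<tol
        if abs(n[2])>.7 and (best is None or k.sum()>best.sum()): best=k
    c=q[best].mean(0);n=np.linalg.svd(q[best]-c,full_matrices=False)[2][2];n*=np.sign(n[2])
    return c,n,best
def gauge(P,c,r=.06,z0=.052,z1=.075):
    k=(np.hypot(P[...,0]-c[0],P[...,1]-c[1])<r)&(P[...,2]>z0)&(P[...,2]<z1)
    q=P[k]; rect=cv2.minAreaRect((q[:,:2]*1000).astype(np.float32))
    print('gauge n',k.sum(),'rect mm',np.round(rect[0],1),np.round(rect[1],1),round(rect[2],1),'z med/max',np.median(q[:,2]).round(4),q[:,2].max().round(4))
    return q
E
python3 - <<'E'
from m import *
for n in ['top','side']:
    Z=np.load(n+'0.npz');P=Z['P'];gauge(P,(.535,-.372))
    k=(np.hypot(P[...,0]-.58,P[...,1]+.135)<.085)&(P[...,2]>.025)&(P[...,2]<.16)
    q=P[k];c,n_,b=plane(q);i=q[b]
    print(len(q),b.sum(),'c',c.round(4),'n',n_.round(4),'tilt',np.degrees(np.arccos(n_[2])).round(2),'head',ang(-n_[:2]).round(2))
    r=cv2.minAreaRect((i[:,:2]*1000).astype(np.float32));print(r)
    print('table z',np.median(P[(np.hypot(P[...,0]-.6,P[...,1]+.27)<.03)][:,2]))
E
```

```text
gauge n 396 rect mm [ 537.9 -372.2] [24.5 61. ] 77.5 z med/max 0.0623 0.0705
3417 2423 c [ 0.5775 -0.132   0.0836] n [-0.6014  0.0106  0.7989] tilt 36.98 head -1.01
((570.0318603515625, -123.2630386352539), (106.76502227783203, 131.2169952392578), 1.135201096534729)
table z -8.532940258376698e-06
gauge n 398 rect mm [ 537.1 -372.7] [25.7 61.7] 75.7 z med/max 0.0616 0.0698
1671 871 c [ 0.576  -0.1365  0.0835] n [-0.5967 -0.0045  0.8025] tilt 36.63 head 0.44
((567.0294799804688, -123.7232666015625), (111.8011474609375, 122.25194549560547), 4.453559398651123)
table z -0.00013160782229160173
```

```bash
cat >> h.py <<'E'
def Rt(head,tilt=0):
    "tool pointing down, x at heading; tilt: x rises up-slope, z=-face normal"
    h,t=np.radians([head,tilt]);ch,sh=np.cos(h),np.sin(h)
    x=np.array([ch*np.cos(t),sh*np.cos(t),np.sin(t)]);z=-np.array([-ch*np.sin(t),-sh*np.sin(t),np.cos(t)])
    return np.column_stack([x,np.cross(z,x),z])
def delta(p,R,s=None,cmd=None):
    s=s or robot.read_state()
    R0=Ro.from_rotvec(s['orientation']).as_matrix();p0=np.array(s['tool_pos'])
    return np.r_[R0.T@(np.array(p)-p0),Ro.from_matrix(R0.T@R).as_rotvec()].round(4)
def st():
    s=robot.read_state();print('t',round(s['t'],2),'p',np.round(s['tool_pos'],4),'F',np.round(s['force'],1),'M',np.round(s['wrist_torque'],2),'op',s['opening'],'g',s['gripper_force']);return s
E
python3 - <<'E'
from h import *
print(robot.camera_model('wrist'),robot.tips_ahead)
print(delta((.5375,-.3725,.20),Rt(-12.5)));s=st();print(s['q'])
E
```

```text
{'K': array([[330.08226569,   0.        , 275.64313665],
       [  0.        , 330.08226569, 211.73918628],
       [  0.        ,   0.        ,   1.        ]]), 'tool_from_camera': array([[ 2.48207906e-05, -9.53822758e-01, -3.00370014e-01,
         8.45236115e-02],
       [ 1.00000000e+00,  1.93631603e-05,  2.11464769e-05,
         4.25467439e-04],
       [-1.43538782e-05, -3.00370014e-01,  9.53822758e-01,
        -1.55104772e-01],
       [ 0.00000000e+00,  0.00000000e+00,  0.00000000e+00,
         1.00000000e+00]])} 0.011
[ 3.773e-01 -6.590e-02  2.970e-02  1.000e-04  0.000e+00  5.680e-01]
t 0.7 p [ 0.2056 -0.5637  0.2297] F [ 0.3  0.7 -0.3] M [-0.02  0.02 -0.02] op 0.09264361577100355 g 0.0
[-1.30641749e+00  1.30378067e-01  1.48814866e+00 -1.65714277e-05
  1.52299345e+00 -8.54046204e-02]
```

move_arm:
  deltas: [0.377, -0.066, 0.03, 0, 0, 0.568, 1, 0.377, -0.066, 0.03, 0, 0, 0.568, 1, 0.377, -0.066, 0.03, 0, 0, 0.568, 1, 0.377, -0.066, 0.03, 0, 0, 0.568, 1, 0.377, -0.066, 0.03, 0, 0, 0.568, 1, 0.377, -0.066, 0.03, 0, 0, 0.568, 1, 0.377, -0.066, 0.03, 0, 0, 0.568, 1, 0.377, -0.066, 0.03, 0, 0, 0.568, 1, 0.377, -0.066, 0.03, 0, 0, 0.568, 1, 0.377, -0.066, 0.03, 0, 0, 0.568, 1]

```text
t: 1.95
tool_pos: [0.5359, -0.3739, 0.2]
orientation: [3.122, -0.345, 0.0]
force: [-0.8, 0.0, -0.2]
opening: 0.093
gripper_force: 0.0
```

Run:
```python
from m import *
s=st();im,d,P=cam('wrist');save(im,'w1.png');np.savez('w1.npz',im=im,d=d,P=P)
q=gauge(P,(.5375,-.3725),.05)
k=q[:,2]<.0645; r=cv2.minAreaRect((q[k][:,:2]*1000).astype(np.float32));print(r,k.sum())
k=q[:,2]>.0655; print('key',q[k].mean(0),k.sum(), (q[k].max(0)+q[k].min(0))/2)
for r in robot.recognise('wrist','zero_key')[:2]:
    u,v=map(int,r['uv']);print(r,P[v,u])
```

```text
t 1.95 p [ 0.5359 -0.3739  0.2   ] F [-0.8  0.  -0.2] M [ 0.03 -0.03 -0.01] op 0.09302702298006728 g 0.0
gauge n 1647 rect mm [ 537.8 -372.8] [24.1 60.2] 76.8 z med/max 0.0621 0.0694
((537.8104858398438, -372.8078308105469), (24.101016998291016, 60.20801544189453), 76.82472229003906) 1463
key [ 0.53751409 -0.3725522   0.06736595] 180 [ 0.53742005 -0.37252194  0.06750121]
{'uv': [425.5, 169.3], 'confidence': 0.56} [ 0.53941365 -0.51002514  0.06593213]
{'uv': [274.4, 202.7], 'confidence': 0.46} [ 0.53931942 -0.37337079  0.06690939]
```

View pics/w1.png

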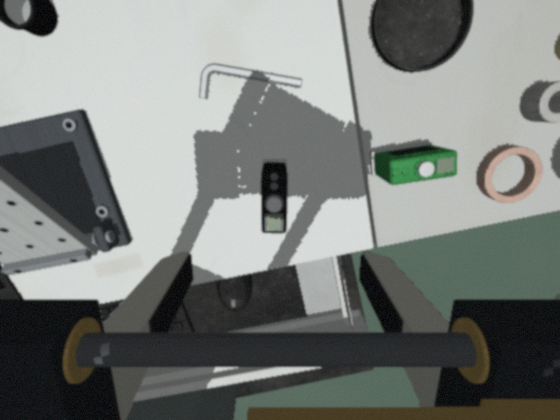

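The wrist view shows the dark gauge upright at (274,195), with its key at (274,203). The green one is clearly separate at (415,165). Next I'll shut the gripper and come down above the key.

move_arm:
  deltas: [0, 0, 0.06, 0, 0, 0, 0, 0, 0, 0.1, 0, 0, 0, 0, 0, 0, 0.117, 0, 0, 0, 0, 0, 0, 0.117, 0, 0, 0, 0, 0, 0, 0.117, 0, 0, 0, 0, 0, 0, 0.117, 0, 0, 0, 0]
  squeeze: 10

```text
t: 2.8
tool_pos: [0.5384, -0.3735, 0.0851]
orientation: [3.121, -0.342, 0.005]
force: [0.3, 0.4, 0.8]
opening: 0.0378
gripper_force: 0.0
```

Run:
```python
from m import *
s=st();print(delta((.5375,-.3725,.083),Rt(-13)))
```

```text
t 2.8 p [ 0.5384 -0.3735  0.0851] F [0.3 0.4 0.8] M [ 0.1  -0.02 -0.05] op 0.037790293829210383 g 0.0
[-0.0011 -0.0008  0.0021  0.0017 -0.0034  0.0087]
```

move_arm:
  deltas: [0, 0, 0, 0, 0, 0.009, 0, 0, 0, 0, 0, 0, 0.009, 0, 0, 0, 0, 0, 0, 0.009, 0, 0, 0, 0, 0, 0, 0.009, 0, 0, 0, 0, 0, 0, 0.009, 0, 0, 0, 0, 0, 0, 0.009, 0]

```text
t: 3.55
tool_pos: [0.5372, -0.3724, 0.0826]
orientation: [-3.121, 0.356, 0.0]
force: [0.5, -0.2, -0.4]
opening: 0.0005
gripper_force: 0.0
```

Run:
```python
from m import *
s=st();print(delta((.5375,-.3725,.0755),Rt(-13)))
```

```text
t 3.55 p [ 0.5372 -0.3724  0.0826] F [ 0.5 -0.2 -0.4] M [0.01 0.02 0.  ] op 0.000541810993194623 g 0.0
[ 0.0003 -0.      0.0071 -0.      0.0001 -0.0003]
```

Well centred. Press in small steps.

move_arm:
  deltas: [0, 0, 0.004, 0, 0, 0, 0, 0, 0, 0.006, 0, 0, 0, 0, 0, 0, 0.007, 0, 0, 0, 0, 0, 0, 0.0075, 0, 0, 0, 0, 0, 0, 0.0075, 0, 0, 0, 0]

```text
t: 4.18
tool_pos: [0.5373, -0.3726, 0.0758]
orientation: [3.121, -0.356, 0.001]
force: [-0.9, 0.9, 4.3]
opening: 0.0004
gripper_force: 2.5
```

move_arm:
  deltas: [0, 0, 0.0008, 0, 0, 0, 0, 0, 0, 0.0013, 0, 0, 0, 0, 0, 0, 0.0013, 0, 0, 0, 0]

```text
t: 4.55
tool_pos: [0.5374, -0.3728, 0.0756]
orientation: [3.121, -0.356, 0.001]
force: [-4.7, 2.6, 12.0]
opening: 0.0007
gripper_force: 6.0
```

Key is bottomed (12 N, no further travel). Back off, open, then take the gauge.

move_arm:
  deltas: [0, 0, -0.015, 0, 0, 0, 0, 0, 0, -0.03, 0, 0, 0, 0.7, 0, 0, -0.03, 0, 0, 0, 0.7, 0, 0, -0.03, 0, 0, 0, 0.7, 0, 0, -0.03, 0, 0, 0, 0.7, 0, 0, -0.03, 0, 0, 0, 0.7, 0, 0, -0.03, 0, 0, 0, 0.7, 0, 0, -0.03, 0, 0, 0, 0.7, 0, 0, -0.03, 0, 0, 0, 0.7, 0, 0, -0.03, 0, 0, 0, 0.7]

```text
t: 5.8
tool_pos: [0.5372, -0.3725, 0.1039]
orientation: [3.121, -0.356, 0.0]
force: [0.3, 0.6, -0.0]
opening: 0.0647
gripper_force: 0.0
```

Run:
```python
from m import *
s=st();im,d,P=cam('wrist');np.savez('w2.npz',im=im,d=d,P=P)
q=gauge(P,(.5375,-.3725),.05)
k=q[:,2]>.0655; print('key',q[k].mean(0),k.sum())
print(delta((.5375,-.3725,.0285),Rt(-13)))
# stage from wrist + top
for n in ['w1','w2']:
    P=np.load(n+'.npz')['P'];k=(np.hypot(P[...,0]-.58,P[...,1]+.135)<.085)&(P[...,2]>.025)&(P[...,2]<.16)
    if k.sum()>300:
        c,n_,b=plane(P[k]);print(k.sum(),b.sum(),c,n_,ang(-n_[:2]),np.degrees(np.arccos(n_[2])))
```

```text
t 5.8 p [ 0.5372 -0.3725  0.1039] F [ 0.3  0.6 -0. ] M [0.08 0.01 0.02] op 0.06470440217701419 g 0.0
gauge n 3258 rect mm [ 537.6 -372.5] [24.1 60.8] 76.8 z med/max 0.0622 0.0695
key [ 0.53766455 -0.37267668  0.0674339 ] 354
[ 0.0003 -0.      0.0754  0.0001 -0.0001 -0.0003]
6506 4212 [ 0.56199458 -0.15108428  0.07245097] [-0.59186575  0.00584317  0.80601538] -0.5656320886958748 36.291569895295986
2083 990 [ 0.53236557 -0.18332903  0.04113395] [ 0.0076007  -0.69136552  0.72246519] 90.62987005404013 43.741612029205385
```

move_arm:
  deltas: [0, 0, 0.03, 0, 0, 0, 0.7, 0, 0, 0.06, 0, 0, 0, 0.7, 0, 0, 0.0755, 0, 0, 0, 0.7, 0, 0, 0.0755, 0, 0, 0, 0.7, 0, 0, 0.0755, 0, 0, 0, 0.1, 0, 0, 0.0755, 0, 0, 0, 0.1, 0, 0, 0.0755, 0, 0, 0, 0.1, 0, 0, 0.0755, 0, 0, 0, 0.1, 0, 0, 0.0755, 0, 0, 0, 0.1, 0, 0, 0.0755, 0, 0, 0, 0.1, 0, 0, 0.0755, 0, 0, 0, 0.1]
  squeeze: 30

```text
t: 7.22
tool_pos: [0.5373, -0.3725, 0.0286]
orientation: [3.121, -0.356, 0.0]
force: [-1.7, 0.1, 2.9]
opening: 0.0235
gripper_force: 30.0
```

Run:
```python
from m import *
print(delta((.50,-.13,.25),Rt(-1)))
```

```text
[-9.090e-02 -2.279e-01 -2.214e-01  1.000e-04 -2.000e-04 -2.098e-01]
```

move_arm:
  deltas: [0, 0, -0.03, 0, 0, 0, 0.1, 0, 0, -0.08, 0, 0, 0, 0.1, 0, 0, -0.14, 0, 0, 0, 0.1, 0, -0.01, -0.2, 0, 0, 0, 0.1, -0.091, -0.228, -0.2215, 0, 0, -0.21, 0.1, -0.091, -0.228, -0.2215, 0, 0, -0.21, 0.1, -0.091, -0.228, -0.2215, 0, 0, -0.21, 0.1, -0.091, -0.228, -0.2215, 0, 0, -0.21, 0.1, -0.091, -0.228, -0.2215, 0, 0, -0.21, 0.1, -0.091, -0.228, -0.2215, 0, 0, -0.21, 0.1, -0.091, -0.228, -0.2215, 0, 0, -0.21, 0.1, -0.091, -0.228, -0.2215, 0, 0, -0.21, 0.1]

```text
t: 8.72
tool_pos: [0.4998, -0.1307, 0.2494]
orientation: [-3.141, 0.029, 0.001]
force: [0.0, 0.2, -3.4]
opening: 0.0236
gripper_force: 30.0
```

Run:
```python
from m import *
s=st();im,d,P=cam('wrist');save(im,'w3.png');np.savez('w3.npz',im=im,d=d,P=P)
k=(np.hypot(P[...,0]-.58,P[...,1]+.135)<.08)&(P[...,2]>.03)&(P[...,2]<.16)
c,n,b=plane(P[k],tol=.0015);print(k.sum(),b.sum(),c,n,'head',ang(-n[:2]),'tilt',np.degrees(np.arccos(n[2])))
```

```text
t 8.72 p [ 0.4998 -0.1307  0.2494] F [ 0.   0.2 -3.4] M [ 0.09 -0.03  0.04] op 0.023556404684006514 g 29.99952882528305
13375 9616 [ 0.58267619 -0.13222494  0.0877735 ] [-0.60071083  0.01025243  0.79940064] head -0.9777812252253917 tilt 36.927093980027884
```

View pics/w3.png

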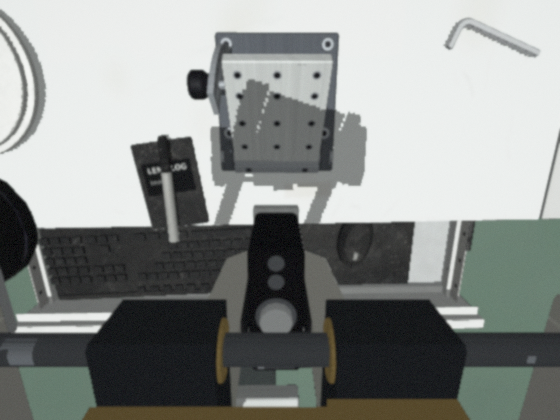

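The stage face spans columns 220–334 and rows 55–172. The stop bar is along row ~165, the knob at (198,85), and the gauge is held straight at (277,270).

Run:
```python
from m import *
def run(f):
    P=np.load(f)['P'].reshape(-1,3)
    k=(np.hypot(P[:,0]-.58,P[:,1]+.135)<.08)&(P[:,2]>.03)&(P[:,2]<.16)
    c,n,b=plane(P[k],tol=.0015)
    h=np.radians(-1); x=np.array([np.cos(h),np.sin(h),0]);x-=n*(x@n);x/=np.linalg.norm(x);y=np.cross(n,x)
    q=P[np.linalg.norm(P-c,axis=1)<.12]-c;S,Y,H=q@x,q@y,q@n
    face=(abs(H)<.002)
    A=np.column_stack([S,Y])[face&(abs(Y)<.06)].astype(np.float32)*1000
    print(f,'rect',cv2.minAreaRect(A))
    f2=face&(abs(S)<.03)&(abs(Y)<.06);print('Y range',np.percentile(Y[f2],[0.5,99.5]))
    f3=face&(abs(Y)<.03);print('S range',np.percentile(S[f3],[.2,.5,99.5,99.8]))
    bar=(H>.006)&(H<.012)&(abs(Y)<.035)&(S<-.03);print('bar n',bar.sum(),'S',np.percentile(S[bar],[2,10,50,90,98]) if bar.any() else '', 'H',np.median(H[bar]))
    if bar.sum()>20:
        yy=[];ss=[]
        for y0 in np.arange(-.035,.035,.005):
            m=bar&(Y>=y0)&(Y<y0+.005)
            if m.sum()>4: yy.append(y0+.0025);ss.append(np.percentile(S[m],95))
        pf=np.polyfit(yy,ss,1);print('bar inner line deg',np.degrees(np.arctan(pf[0])),'S at 0',pf[1])
    # edges: upper edge slope, side edges slope
    yy=np.arange(-.035,.035,.005);ss=[np.percentile(S[face&(Y>=a)&(Y<a+.005)],99.5) for a in yy]
    print('upper edge deg',np.degrees(np.arctan(np.polyfit(yy,ss,1)[0])),np.median(ss))
    for sg in (1,-1):
        xs=np.arange(-.03,.06,.005);es=[sg*np.percentile(sg*Y[face&(abs(Y)<.052)&(S>=a)&(S<a+.005)],98) for a in xs]
        pf=np.polyfit(xs,es,1);print('side',sg,np.degrees(np.arctan(pf[0])),np.median(es))
    print('c',c,'x',x,'y',y,'n',n)
run('w3.npz');run('top0.npz')
```

```text
w3.npz rect ((-17.78795623779297, 3.2630157470703125), (135.99530029296875, 107.4740982055664), 4.416240692138672)
Y range [-0.04539527  0.05004844]
S range [-0.06561219 -0.06536403  0.04717017  0.04738149]
bar n 552 S [-0.07481466 -0.07377678 -0.06816957 -0.06476126 -0.06422849] H 0.008926894629325666
bar inner line deg 0.19802114864364115 S at 0 -0.06455929534269264
upper edge deg -0.21226470304754635 0.04715159429005741Traceback (most recent call last):
  File "<stdin>", line 27, in <module>
  File "<stdin>", line 24, in run
    return _quantile_unchecked(
        a, q, axis, out, overwrite_input, method, keepdims, weights)
    return _ureduce(a,
                    func=_quantile_ureduce_func,
    ...<5 lines>...
                    overwrite_input=overwrite_input,
                    method=method)
    r = func(a, **kwargs)
    result = _quantile(arr,
                       quantiles=q,
    ...<2 lines>...
                       out=out,
                       weights=wgt)
    slices_having_nans = np.isnan(arr[-1, ...])
                                  ~~~^^^^^^^^^
IndexError: index -1 is out of bounds for axis 0 with size 0
```

```bash
cat > f.py <<'E'
from m import *
R=Rt(-1,36.93); x=R[:,0]; n=-R[:,2]; y=-R[:,1]
c=np.array([.58268,-.13222,.08777]); seat=c-.0327*x
def tcp(s,h,l=0): return seat+s*x+l*y+n*(.0286+h)
def rel():
    s=st();e=np.array(s['tool_pos'])-tcp(0,0);Rm=Ro.from_rotvec(s['orientation']).as_matrix()
    F=np.array(s['force']);print('rel up/lat/norm mm',np.round(1e3*np.array([e@x,e@y,e@n]),2),'rot err deg (tool)',np.degrees(Ro.from_matrix(R.T@Rm).as_rotvec()).round(2),'F up/lat/norm',np.round([F@x,F@y,F@n],1),'q',np.round(s['q'],2))
E
python3 - <<'E'
from f import *
print(seat,tcp(0,0),tcp(.004,.05));rel();print(delta(tcp(.004,.05),R))
E
```

```text
[ 0.55654458 -0.1317638   0.06812257] [ 0.5393632  -0.1314639   0.09098456] [ 0.51252283 -0.1309954   0.13335642]
t 8.78 p [ 0.4998 -0.1307  0.2495] F [ 0.2 -0.7 -2.8] M [ 0.02  0.   -0.02] op 0.024047788584984277 g 29.999421536922455
rel up/lat/norm mm [6.3620e+01 1.0000e-01 1.5046e+02] rot err deg (tool) [-1.000e-02 -3.697e+01  6.000e-02] F up/lat/norm [-1.5 -0.7 -2.4] q [-0.35 -0.1   1.69 -0.    1.56  1.23]
[ 1.280e-02  1.000e-04  1.161e-01  2.000e-04  6.452e-01 -1.100e-03]
```

move_arm:
  deltas: [0.003, 0, 0.02, 0, 0.17, 0, 0.1, 0.006, 0, 0.04, 0, 0.34, 0, 0.1, 0.009, 0, 0.06, 0, 0.5, 0, 0.1, 0.013, 0, 0.08, 0, 0.645, 0, 0.1, 0.013, 0, 0.1, 0, 0.645, 0, 0.1, 0.013, 0, 0.116, 0, 0.645, 0, 0.1, 0.013, 0, 0.116, 0, 0.645, 0, 0.1, 0.013, 0, 0.116, 0, 0.645, 0, 0.1, 0.013, 0, 0.116, 0, 0.645, 0, 0.1]

```text
t: 9.9
tool_pos: [0.5138, -0.1304, 0.1354]
orientation: [2.973, -0.025, 0.996]
force: [0.6, 0.3, -2.5]
opening: 0.0238
gripper_force: 30.0
```

Run:
```python
from f import *
rel();print(delta(tcp(.003,.004),R));im,d,P=cam('side');save(im[60:260,150:430],'s2.png')
k=(np.hypot(P[...,0]-.58,P[...,1]+.135)<.085)&(P[...,2]>.025)&(P[...,2]<.16)
im,d,P=cam('wrist');save(im,'w4.png');np.savez('w4.npz',P=P)
q=P[(np.linalg.norm(P-(seat+.06*x),axis=-1)<.05)];q=q[abs((q-seat)@n)<.01]
if len(q)>100:
    c2,n2,b=plane(q,tol=.0015);print('face',len(q),b.sum(),'off mm',1e3*(c2-seat)@n,ang(-n2[:2]),np.degrees(np.arccos(n2[2])))
```

```text
t 9.9 p [ 0.5138 -0.1304  0.1354] F [ 0.6  0.3 -2.5] M [0.01 0.59 0.02] op 0.023778653302560866 g 29.999493062496185
rel up/lat/norm mm [ 6.24  0.62 50.85] rot err deg (tool) [-0.02  0.11 -0.06] F up/lat/norm [-1.   0.3 -2.4] q [-0.57 -0.59  2.41  0.45  0.8   0.79]
[-0.0033  0.0006  0.0468  0.0003 -0.0019  0.0011]
face 10229 9760 off mm 0.0884184712688421 -1.1643484334743053 36.753516510463484
```

View pics/w4.png

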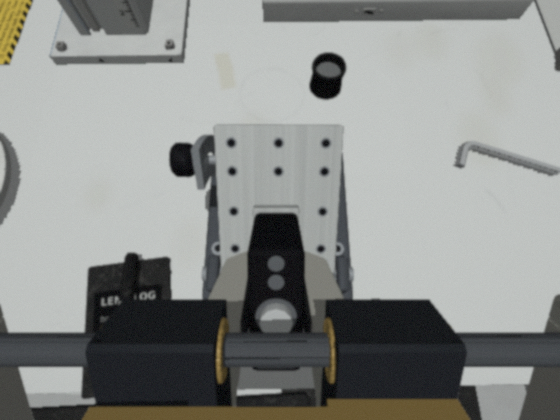

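The wrist view shows the leaned gauge centred on and square to the face (face columns 215–343, gauge 249–303). Now descend to 4 mm above the face.

move_arm:
  deltas: [0, 0, 0.015, 0, 0, 0, 0.1, -0.001, 0, 0.03, 0, 0, 0, 0.1, -0.001, 0, 0.04, 0, 0, 0, 0.1, -0.001, 0, 0.046, 0, 0, 0, 0.1, -0.001, 0, 0.046, 0, 0, 0, 0.1, -0.001, 0, 0.046, 0, 0, 0, 0.1]

```text
t: 10.75
tool_pos: [0.5399, -0.1306, 0.097]
orientation: [2.974, -0.025, 0.995]
force: [-0.2, -0.9, -3.2]
opening: 0.0236
gripper_force: 30.0
```

Run:
```python
from f import *
rel();print(delta(tcp(.003,0),R))
```

```text
t 10.75 p [ 0.5399 -0.1306  0.097 ] F [-0.2 -0.9 -3.2] M [0.04 0.53 0.  ] op 0.023596766829621637 g 29.99945193529129
rel up/lat/norm mm [4.03 0.86 4.48] rot err deg (tool) [-0.    0.06 -0.02] F up/lat/norm [-2.  -0.9 -2.4] q [-0.53 -0.42  2.37  0.5   0.66  0.75]
[-0.001   0.0009  0.0045  0.     -0.001   0.0004]
```

move_arm:
  deltas: [-0.001, 0.0009, 0.0015, 0, 0, 0, 0.1, -0.001, 0.0009, 0.003, 0, 0, 0, 0.1, -0.001, 0.0009, 0.004, 0, 0, 0, 0.1, -0.001, 0.0009, 0.0045, 0, 0, 0, 0.1, -0.001, 0.0009, 0.0045, 0, 0, 0, 0.1]

```text
t: 11.38
tool_pos: [0.5414, -0.1315, 0.0928]
orientation: [2.975, -0.024, 0.993]
force: [-23.3, 2.6, 16.5]
opening: 0.0238
gripper_force: 30.0
```

Run:
```python
from f import *
rel()
```

```text
t 11.38 p [ 0.5414 -0.1315  0.0928] F [-23.3   2.6  16.5] M [0.26 1.98 0.11] op 0.023782451489996623 g 30.005309879779816
rel up/lat/norm mm [ 2.73 -0.02  0.26] rot err deg (tool) [ 0.03 -0.01 -0.06] F up/lat/norm [-8.7  2.2 27.2] q [-0.53 -0.4   2.37  0.5   0.65  0.74]
```

Contact is firmer than needed (about 29 N). Ease off, then slide down-slope to the bar.

move_arm:
  deltas: [0, 0, -0.0008, 0, 0, 0, 0.1, 0, 0, -0.0008, 0, 0, 0, 0.1]

```text
t: 11.62
tool_pos: [0.5412, -0.1315, 0.093]
orientation: [2.974, -0.026, 0.994]
force: [-0.5, 0.4, -2.9]
opening: 0.0238
gripper_force: 30.0
```

Run:
```python
from f import *
rel()
```

```text
t 11.62 p [ 0.5412 -0.1315  0.093 ] F [-0.5  0.4 -2.9] M [0.08 0.59 0.04] op 0.023774281713109913 g 29.99961644411087
rel up/lat/norm mm [2.71 0.02 0.51] rot err deg (tool) [ 0.    0.04 -0.01] F up/lat/norm [-2.1  0.4 -2. ] q [-0.53 -0.4   2.37  0.5   0.65  0.74]
```

move_arm:
  deltas: [-0.001, 0, 0, 0, 0, 0, 0.1, -0.002, 0, 0, 0, 0, 0, 0.1, -0.0025, 0, 0, 0, 0, 0, 0.1, -0.0025, 0, 0, 0, 0, 0, 0.1]

```text
t: 12.12
tool_pos: [0.5391, -0.1314, 0.0914]
orientation: [2.974, -0.026, 0.994]
force: [1.1, 0.2, -3.2]
opening: 0.0238
gripper_force: 30.0
```

Run:
```python
from f import *
rel()
```

```text
t 12.12 p [ 0.5391 -0.1314  0.0914] F [ 1.1  0.2 -3.2] M [ 0.03  0.42 -0.  ] op 0.023838111041236263 g 29.999377727508545
rel up/lat/norm mm [0.06 0.06 0.45] rot err deg (tool) [ 0.01  0.02 -0.01] F up/lat/norm [-1.1  0.3 -3.3] q [-0.53 -0.41  2.38  0.51  0.65  0.73]
```

move_arm:
  deltas: [-0.0003, 0, 0, 0, 0, 0, 0.1, -0.0006, 0, 0, 0, 0, 0, 0.1, -0.0006, 0, 0, 0, 0, 0, 0.1]

```text
t: 12.5
tool_pos: [0.539, -0.1315, 0.0915]
orientation: [2.974, -0.026, 0.995]
force: [3.7, 0.5, -2.5]
opening: 0.0239
gripper_force: 30.0
```

Run:
```python
from f import *
rel()
```

```text
t 12.5 p [ 0.539  -0.1315  0.0915] F [ 3.7  0.5 -2.5] M [ 0.14 -0.01  0.05] op 0.023944633804308307 g 29.999878406524658
rel up/lat/norm mm [ 0.   -0.05  0.61] rot err deg (tool) [-0.01  0.07 -0.01] F up/lat/norm [ 1.4  0.5 -4.2] q [-0.53 -0.41  2.38  0.51  0.65  0.73]
```

Bar contact (position holds, force rising along the slope). Add a little toward the bar and lower onto the face.

move_arm:
  deltas: [-0.0003, 0, 0.0002, 0, 0, 0, 0.1, -0.0003, 0, 0.0004, 0, 0, 0, 0.1, -0.0003, 0, 0.0005, 0, 0, 0, 0.1, -0.0003, 0, 0.0005, 0, 0, 0, 0.1]

```text
t: 13.0
tool_pos: [0.5392, -0.1316, 0.0913]
orientation: [2.974, -0.025, 0.995]
force: [-4.0, 1.5, 6.6]
opening: 0.0239
gripper_force: 30.0
```

Run:
```python
from f import *
rel()
```

```text
t 13.0 p [ 0.5392 -0.1316  0.0913] F [-4.   1.5  6.6] M [0.27 0.28 0.11] op 0.02388857604281487 g 30.002394318580627
rel up/lat/norm mm [ 0.05 -0.14  0.39] rot err deg (tool) [-0.01  0.08 -0.03] F up/lat/norm [0.8 1.4 7.6] q [-0.53 -0.41  2.38  0.51  0.65  0.73]
```

move_arm:
  deltas: [-0.0003, 0, 0.0001, 0, 0, 0, 0.1, -0.0003, 0, 0.0002, 0, 0, 0, 0.1, -0.0003, 0, 0.0002, 0, 0, 0, 0.1, -0.0003, 0, 0.0002, 0, 0, 0, 0.1]

```text
t: 13.5
tool_pos: [0.5392, -0.1316, 0.0913]
orientation: [2.973, -0.025, 0.996]
force: [-6.2, 2.3, 10.2]
opening: 0.0237
gripper_force: 30.0
```

Run:
```python
from f import *
rel();im,d,P=cam('side');save(cv2.resize(im[90:220,200:360],None,fx=4,fy=4,interpolation=cv2.INTER_CUBIC),'s5.png')
im,d,P=cam('wrist');save(im,'w5.png')
q=P[(np.linalg.norm(P-(seat+.06*x),axis=-1)<.05)];q=q[abs((q-seat)@n)<.01]
c2,n2,b=plane(q,tol=.0015);print('face',len(q),b.sum(),'off mm',1e3*(c2-seat)@n,ang(-n2[:2]),np.degrees(np.arccos(n2[2])))
rel()
```

```text
t 13.5 p [ 0.5392 -0.1316  0.0913] F [-6.2  2.3 10.2] M [0.47 0.41 0.23] op 0.02373194886837692 g 30.0037881731987
rel up/lat/norm mm [ 0.04 -0.12  0.35] rot err deg (tool) [-0.    0.1  -0.04] F up/lat/norm [ 1.1  2.2 11.9] q [-0.53 -0.41  2.38  0.51  0.65  0.73]
face 16152 15263 off mm 0.11593007563303355 -1.1947142731723635 36.81699195548077
t 13.6 p [ 0.5392 -0.1316  0.0913] F [-6.4  3.3  9.9] M [0.41 0.42 0.23] op 0.024167278970292052 g 30.003753304481506
rel up/lat/norm mm [ 0.08 -0.14  0.37] rot err deg (tool) [-0.    0.1  -0.05] F up/lat/norm [ 0.8  3.2 11.8] q [-0.53 -0.41  2.38  0.51  0.65  0.73]
```

View pics/w5.png

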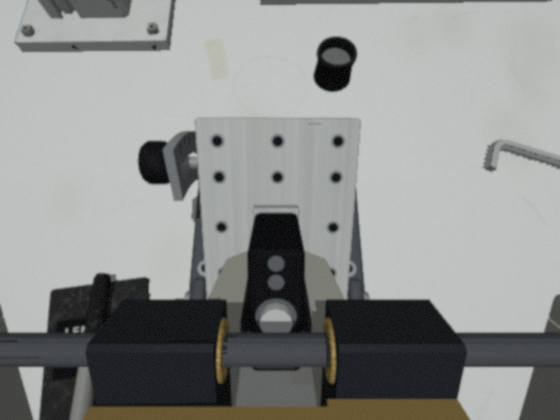

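View pics/s5.png

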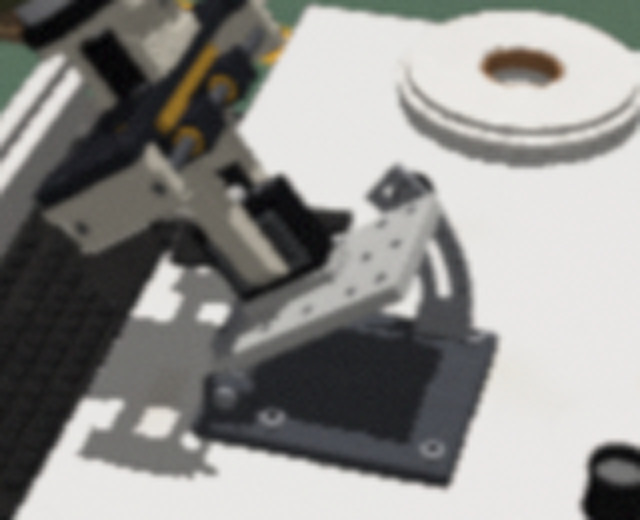

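The wrist view shows the gauge seated square on the face's middle line (gauge columns 249–303, face 196–360). The side crop shows it flush near (280,280). The tilt hasn't changed and the normal push is about 14 N, so I'm handing in.

```bash
python3 -c "
from plant import robot
print(robot.close_job())"
```

```text
the job is handed in; nothing more can be done
None
```

I zeroed the gauge on the bench, then seated it on the tilted face, square to the stop bar and with its lower end against it. The job is handed in at about 13.6 s with the gauge still gripped and pressed on at roughly 14 N; the measured tilt stayed at about 36.8°.

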